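Lock a microplate in the shaker's clamp

ROBOT

A 6-joint arm with a two-finger parallel gripper is mounted at the origin on the work surface. World frame = base frame: x ahead of the robot, y to its left, z up, the work surface at z = 0. Lengths are in m, angles in degrees, forces in N, time in s.
With the tool pointing down it reaches from about 0.25 to 0.725 m from the base axis. Payload 9.7 kg.
Tool frame: the origin (TCP) lies at the centre of the arm's flange, where the gripper is bolted on; the fingertips stand 173 mm ahead of it and the grasp point (between the pads) lies 155 mm ahead of it; x points along the fingers, y is the direction in which the jaws open and shut, and the axes are right-handed (so a half turn about x gives the same grasp; the last joint's range is limited). The gripper opens to 85 mm and grips with 20 to 120 N. Pads are 22 mm wide; open, the fingers measure 114 mm over their backs; the gripper's body (76 mm by 85 mm) begins 54 mm behind the grasp point. The pads swing forward as they close: fully open they stand 13 mm farther back than shut.
Start: joints at [-69.156, 4.979, 10.078, 95.1, 0, 90], TCP at [0.196, -0.514, 0.405] pointing down, gripper open.
Joint ranges: [-179.16, 179.16], [-48.56, 103.87], [-65.8, 70.77], [-126.05, 130.52], [-82.76, 87.17], [-180, 180]. Speed limits (degrees/s): [127.2, 127.2, 147.25, 180, 180, 180].

INTERFACE

Orientations are given as [roll, pitch, yaw] about the fixed x, y, z axes, in that order (R = Rz(yaw) Ry(pitch) Rx(roll)).
In Python, from rig import bot, vision gives the robot as it stands. The module is installed in compiled form; this text tells all that it offers. Calls block until the motion is done:
- bot.move_pose(position, orientation): joint-space move of the TCP to a pose.
- bot.line_to(position, attitude=None, speed=0.15): straight line of the TCP; attitude=None keeps the orientation; speed is the mean speed in m/s.
- bot.move_joints(angles): joint-space move.
- bot.set_gripper(opening, f_grip=None): opening from 0.0 (shut) to 1.0 (fully open); f_grip is the grip in N (None keeps the last); returns when the fingers have stopped.
- bot.hold(seconds).
- bot.ik(position, orientation): joint angles nearest the present ones, or None.
- vision.capture(name): name is "side" or "top"; returns (picture, depth): 384x512x3 uint8, red, green, blue; 384x512 float32, m along the optical axis (not along the pixel's ray), 0 where there is no reading.
- vision.camera_model(name): a dict with "fov_y" (degrees; the focal length in pixels is half the picture's height over the tangent of half this angle, whatever the lens; pixels are square), "cx", "cy" (the principal point, pixels), "rvec" (rotation vector, rad) and "tvec" (3), from world to camera coordinates, as OpenCV has them. Camera axes: x right, y down, z forward; pixel columns grow to the right and rows downward; lengths in m; the calibration is good to about 2 mm. A picture is of the moment at which its call begins. camera_model takes no time and is no camera call.
A pose or a line that the arm cannot do raises bot.Unreachable and nothing moves.
- bot.sign_off(): hands the job in, once; it reports no verdict.
Readings, each from a call of its own:
- bot.read_time(): time.
- bot.read_q(): joint angles.
- bot.read_joint_velocities(): joint speeds.
- bot.read_tau(): joint torques, N m.
- bot.read_ee_pos(): TCP position.
- bot.read_ee_rot(): TCP orientation.
- bot.read_wrist_force(): force on the tool from outside, world axes, zero at the start.
- bot.read_torque(): the same for the moment, N m.
- bot.read_gripper_width(): opening from 0.0 (shut) to 1.0 (fully open).
Only numpy, scipy, OpenCV 4.12 (cv2) and the standard library are available. Lean on these libraries where they do the work, as an engineer would, in place of code of your own. Each camera call takes 0.05 s, during which the arm holds its last target.

TASK

The 96-well plate lies loose in the nest of the microplate shaker. Clamp it for the run: with the fingertips, push the black clamp knob along its L-shaped slot towards the plate, so that the orange jaw drives the plate back to its stops, then round the corner and sideways to the end of the short leg, so that the clamp is locked. Push lightly and do not squeeze the knob; do not touch or lift the plate, and leave the bottle, tip box and tube rack on the bench where they stand.

Things in the scene. Friction and masses are not known exactly. Their poses are not given: they have to be found in the camera images.
- shaker: White benchtop microplate shaker, fixed, 300 (x) by 250 (y) mm. Origin: centre of its underside on the bench; x points from its sloping key panel (front) to its rear, y to its left, z up. Platform top at z 105 mm; at its front a grey cover plate (x -115 to -20, y -85 to 85, top z 117 mm) with the L slot, 11 mm wide. Apart from the knob nothing on it stands above z 120 mm.
- slot_start (a point): Open end of the slot's long leg (pin axis, on the cover's top surface), at x -85, y -10 mm of the shaker; a red dot beside it. The long leg runs 34 mm along the shaker's +x to the corner. Axes as the shaker's.
- slot_corner (a point): Corner of the slot (pin axis with the jaw home, on the cover's top surface), at x -51, y -10 mm of the shaker. From here the short leg runs 20 mm along the shaker's +y. Axes as the shaker's.
- slot_end (a point): End of the short leg (pin axis when locked, on the cover's top surface), at x -51, y +10 mm of the shaker; a green dot beside it. Axes as the shaker's.
- knob: Black clamp knob: an upright round post, 18 mm in diameter and 28 mm high, free to be pushed from any side. Origin: centre of its lower end, 1.5 mm above the cover plate (118.5 mm above the bench); axes as the shaker's. The 8 mm pin below it runs in the slot with 1.5 mm play to each side.
- clamp_jaw (a joint): Travel of the clamp slide with knob and orange jaw along the shaker's +x, towards the plate: 0 fully open, 0.034 m home at the corner (within the play of the short leg, 0.032 to 0.034). It stays where it is left; some 2 N move it, a little more with the plate.
- clamp_knob (a joint): Sideways travel of the knob along the shaker's +y: 0 in the long leg, 0.020 m at the end of the short leg (locked). The slot's walls stop it from moving sideways until the jaw is home. It stays where it is left; some 1.5 N move it.
- plate: Loose white 96-well plate, 128 (y) by 85.5 (x) by 14.4 mm, about 90 g, flat in the nest behind the cover. Origin: centre of its underside, 105 mm above the bench; axes about as the shaker's. The nest has dark rear stops with faces at x 112 mm of the shaker and side guides, 3 mm clear. At first the plate's rear edge is about 6 to 14 mm short of the stops.
- bottle: Amber reagent bottle with blue cap, 60 mm in diameter, 135 mm high, loose on the bench beside the shaker. Origin at the centre of its underside.
- tip_box: Blue pipette-tip box with pale lid, 88 by 125 by 67 mm, loose on the bench beside the shaker. Origin at the centre of its underside.
- tube_rack: Yellow rack with eight capped microtubes, 55 by 120 by 51 mm, loose on the bench beside the shaker. Origin at the centre of its underside.
Mind the look-alikes: they are no part of the job. What is meant by the plate is not green or red, and is the smaller of those in its own colour.

How it is judged:
By the outcome, as a careful person would: the job done as asked, in the order asked, and still so for the second after the job is handed in, with the robot touching nothing.
It also fails if it takes over 40 s, if anything falls off the work surface, if the arm or the gripper's body presses on something with over 40 N, if the wrist force passes 120 N, or if a joint passes its speed limit or range.

## Working session

There is one attempt and no reset: what is moved stays moved. The work goes in short steps, each a Python script; the robot and the scene stay as the last script left them, time stands still between calls to the robot, and variables do not carry over. Pictures are saved under pics/ and viewed, and the job is handed in when it is done.

```bash
ls; mkdir -p pics
python3 - <<'E'
from rig import bot, vision
import cv2,numpy as np
for n in("side","top"):
    p,d=vision.capture(n); cv2.imwrite(f"pics/{n}0.png",p[:,:,::-1]); np.savez(f"{n}0.npz",p=p,d=d)
    print(n,vision.camera_model(n),(d==0).mean())
print(bot.read_time(),bot.read_ee_pos(),bot.read_ee_rot(),bot.read_gripper_width())
E
```

```text
pics
side {'fov_y': 53.30872349535383, 'cx': 262.5590084199964, 'cy': 191.2719246567327, 'rvec': array([ 0.24905734, -2.89281341,  1.07715214]), 'tvec': array([0.50976546, 0.22571902, 1.2207824 ])} 0.0038299560546875
top {'fov_y': 44.894589235597394, 'cx': 257.9034528756105, 'cy': 190.18577147368902, 'rvec': array([ 2.15620768, -2.13456295,  0.14892363]), 'tvec': array([-0.10983064,  0.54612517,  1.5458873 ])} 0.0037587483723958335
0.1 [ 0.19569594 -0.51401257  0.40403776] [-91.06927535  89.93126988 109.77227501] 1.001659298938479
```

View pics/side0.png

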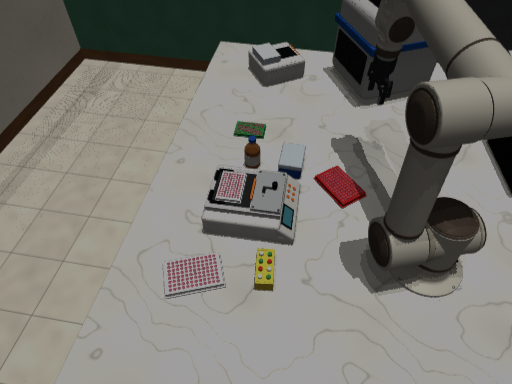

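View pics/top0.png

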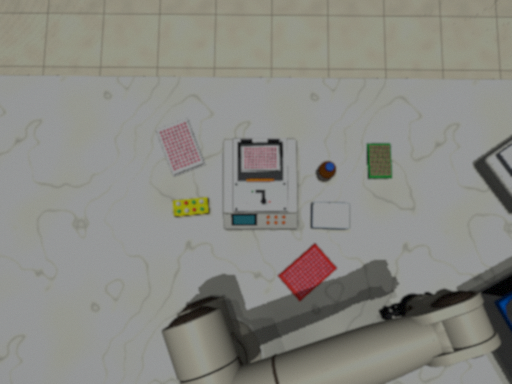

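The side view shows the shaker at about (252,203), with the knob near (272,183). The top view shows it at (260,185), with the knob near (264,198). There are four plates in the top view: white in the nest (260,157), larger white on the bench (181,147), green (379,160) and red (307,271). The one meant is the smaller white plate, in the nest at (260,157). I'll confirm that in a crop.

Run:
```python
import cv2,numpy as np
a=np.load("top0.npz")["p"][130:235,215:305]; b=np.load("side0.npz")["p"][160:245,198:306]
a=cv2.resize(a,None,fx=5.5,fy=5.5,interpolation=cv2.INTER_CUBIC);b=cv2.resize(b,None,fx=7,fy=7,interpolation=cv2.INTER_CUBIC)
cv2.imwrite("pics/ct.png",a[:,:,::-1]);cv2.imwrite("pics/cs.png",b[:,:,::-1])
```

```text
(no output)
```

View pics/ct.png

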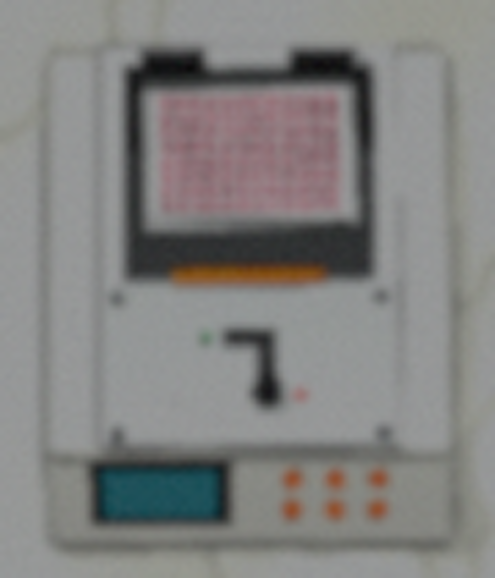

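View pics/cs.png

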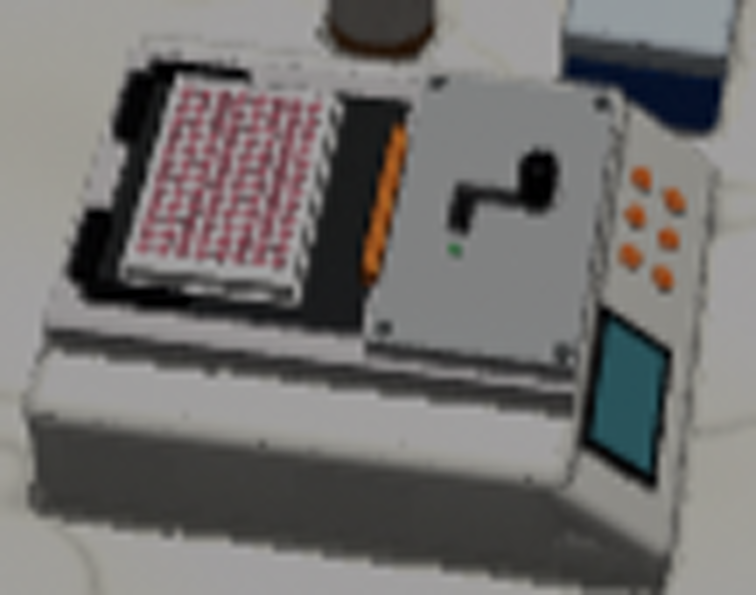

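The crop confirms it: the smaller white plate with pink wells is in the nest, and the larger white one lies on the bench. The knob is at the red-dot end of the slot (top px ≈ 263,201). The green dot and short leg are at ≈ (254,191). Next I measure these.

```bash
cat > h.py <<'E'
import numpy as np,cv2
from rig import bot,vision
def cam(n):
    m=vision.camera_model(n); f=192/np.tan(np.radians(m['fov_y']/2)); R=cv2.Rodrigues(m['rvec'])[0]; t=m['tvec']
    return f,m['cx'],m['cy'],R,t
def ray(n,u,v,z):
    f,cx,cy,R,t=cam(n); c=-R.T@t; d=R.T@np.array([(u-cx)/f,(v-cy)/f,1]); return (c+d*(z-c[2])/d[2])
def proj(n,P):
    f,cx,cy,R,t=cam(n); q=R@np.array(P)+t; return f*q[0]/q[2]+cx,f*q[1]/q[2]+cy
E
python3 - <<'E'
from h import *
T=lambda x,y:( (x+.5)/5.5-.5+215,(y+.5)/5.5-.5+130)
S=lambda x,y:( (x+.5)/7-.5+198,(y+.5)/7-.5+160)
def f(n,p,z): print(n,p,np.round(ray(n[0]=='T' and 'top' or 'side',*(T if n[0]=='T' else S)(*p),z),4))
for p in [(117,298),(381,296),(384,433),(117,434)]: f('T screw',p,.117)
for p in [(384,328),(438,83),(602,103),(562,352)]: f('S screw',p,.117)
f('T green',(206,338),.117);f('T red',(301,395),.117);f('S green',(456,251),.117)
f('T knobtop',(265,391),.1465); f('S knob base?',(538,205),.1185); f('S knob top',(540,160),.1465)
f('T corner outer',(272,333),.117)
for p in [(48,50),(450,48),(448,460),(45,458)]: f('T body',p,.1)
for p in [(128,275),(370,275)]: f('T nest',p,.105)
# subpixel blobs in the top image
p=np.load('top0.npz')['p'].astype(int)
g=p.sum(2); sub=g[183:208,238:282]
print(sub[5:24,12:34])
c=np.load('side0.npz')
E
```

```text
T screw (117, 298) [ 0.5563 -0.0329  0.117 ]
T screw (381, 296) [ 0.559  -0.1887  0.117 ]
T screw (384, 433) [ 0.4778 -0.1907  0.117 ]
T screw (117, 434) [ 0.4757 -0.0343  0.117 ]
S screw (384, 328) [ 0.5571 -0.0354  0.117 ]
S screw (438, 83) [ 0.5591 -0.1905  0.117 ]
S screw (602, 103) [ 0.4783 -0.1916  0.117 ]
S screw (562, 352) [ 0.4759 -0.036   0.117 ]
T green (206, 338) [ 0.533  -0.0858  0.117 ]
T red (301, 395) [ 0.4997 -0.1419  0.117 ]
S green (456, 251) [ 0.5326 -0.0861  0.117 ]
T knobtop (265, 391) [ 0.4983 -0.1206  0.1465]
S knob base? (538, 205) [ 0.4992 -0.1195  0.1185]
S knob top (540, 160) [ 0.4998 -0.1226  0.1465]
T corner outer (272, 333) [ 0.5363 -0.1246  0.117 ]
T body (48, 50) [0.7106 0.0124 0.1   ]
T body (450, 48) [ 0.7141 -0.231   0.1   ]
T body (448, 460) [ 0.4639 -0.2295  0.1   ]
T body (45, 458) [0.4627 0.009  0.1   ]
T nest (128, 275) [ 0.5721 -0.0386  0.105 ]
T nest (370, 275) [ 0.5735 -0.1828  0.105 ]
[[451 452 454 449 445 444 436 431 430 432 433 433 436 434 432 446 450 449
  442 447 446 447]
 [447 435 432 441 435 408 373 361 356 358 359 361 368 368 382 41
[... 910 characters left out ...]
1 303 174  94 130 254 371 434
  450 448 445 446]
 [450 453 454 445 456 456 454 452 448 435 370 253 127  82 102 214 346 417
  433 419 434 444]
 [450 458 450 454 452 451 454 450 457 430 346 220 127  71  98 199 334 403
  410 392 399 434]
 [447 451 452 450 450 451 453 451 456 435 375 275 164 110 131 218 334 400
  407 396 411 439]
 [449 454 454 459 449 451 451 454 451 444 418 347 262 215 227 296 364 412
  430 433 436 450]
 [450 453 455 448 454 450 456 451 451 450 442 408 365 335 344 375 406 427
  445 447 451 452]
 [449 454 449 454 445 452 454 456 456 453 455 438 427 419 422 425 434 446
  450 455 450 451]
 [452 451 451 452 451 445 453 449 448 450 454 451 452 449 450 444 449 449
  448 454 450 451]]
```

```bash
cat >> h.py <<'E'
from scipy.spatial.transform import Rotation as Ro
YAW=np.radians(0.9)
ex=np.array([np.cos(YAW),np.sin(YAW),0]); ey=np.array([-np.sin(YAW),np.cos(YAW),0])
O=np.array([.5174,-.1125,0])+.0675*ex   # shaker origin
def sh(x,y,z): return O+x/1000*ex+y/1000*ey+np.array([0,0,z/1000])
def ori(yd):
    X=np.array([0,0,-1.]); R=np.c_[X,yd,np.cross(X,yd)]
    return Ro.from_matrix(R).as_euler('xyz',degrees=True)
E
python3 - <<'E'
from h import *
print(sh(-85,-10,118.5),sh(-51,-10,0),sh(-51,10,0))
print(Ro.from_euler('xyz',bot.read_ee_rot(),degrees=True).as_matrix().round(2))
for d in(ey,-ey,ex,-ex):
    print(ori(d),[bot.ik(p+np.array([0,0,.173]),ori(d)) for p in(sh(-122,-10,185),sh(-51,-60,130))])
E
```

```text
[ 0.50005923 -0.12277364  0.1185    ] [ 0.53405504 -0.1222396   0.        ] [ 0.53374089 -0.10224206  0.        ]
[[-0.    0.36 -0.93]
 [ 0.   -0.93 -0.36]
 [-1.   -0.   -0.  ]]
[-0.9 90.   0. ] [array([-14.91653012,  -5.41127789,  -5.45852141,  89.95275648,
         0.        , -15.81653012]), array([-17.84999675,   5.76301745,  -0.31961866,  83.91736389,
         0.        , -18.74999675])]
[179.1  90.    0. ] [array([-14.91653012,  -5.41127789,  -5.45852141,  89.95275648,
         0.        , 164.18346988]), array([-17.84999675,   5.76301745,  -0.31961866,  83.91736389,
         0.        , 161.25000325])]
[89.1 90.   0. ] [array([-14.91653012,  -5.41127789,  -5.45852141,  89.95275648,
         0.        ,  74.18346988]), array([-17.84999675,   5.76301745,  -0.31961866,  83.91736389,
         0.        ,  71.25000325])]
[-90.9  90.    0. ] [array([ -14.91653012,   -5.41127789,   -5.45852141,   89.95275648,
          0.        , -105.81653012]), array([ -17.84999675,    5.76301745,   -0.31961866,   83.91736389,
          0.        , -108.74999675])]<sys>:0: UserWarning: Gimbal lock detected. Setting third angle to zero since it is not possible to uniquely determine all angles.
```

```bash
sed -i '1i import warnings; warnings.filterwarnings("ignore")' h.py
python3 - <<'E'
from h import *
up=lambda x,y,z: sh(x,y,z+173)
bot.set_gripper(0.0,20)
bot.move_pose(up(-125,-10,190),ori(ey))
bot.line_to(up(-125,-10,131),speed=.15)
print(bot.read_time(),bot.read_ee_pos()-up(-125,-10,131),bot.read_wrist_force(),bot.read_gripper_width())
for n in("side","top"):
    p,d=vision.capture(n); np.savez(f"{n}1.npz",p=p,d=d)
    c=p[160:245,198:306] if n=="side" else p[130:235,215:305]
    cv2.imwrite(f"pics/{n}1.png",cv2.resize(c[:,:,::-1],None,fx=6 if n=="side" else 5,fy=6 if n=="side" else 5,interpolation=cv2.INTER_CUBIC))
E
```

```text
3.1333 [-2.52343125e-05 -3.41706786e-04  5.63253685e-04] [ 0.13496265 -0.98311873  0.67894602] 0.0023131988362875746
```

View pics/side1.png

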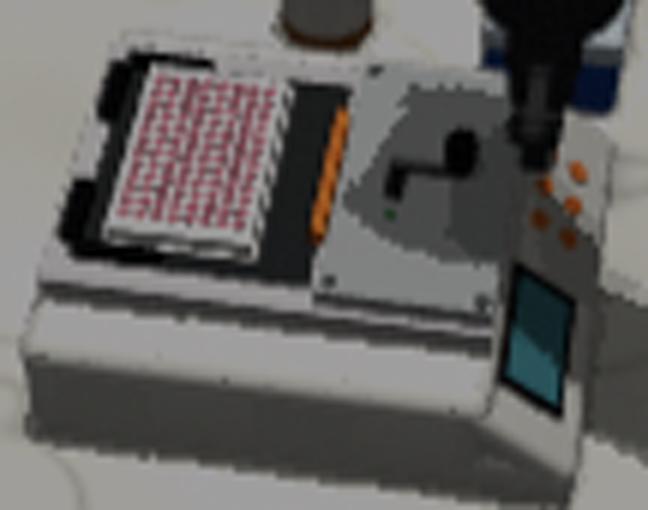

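View pics/top1.png

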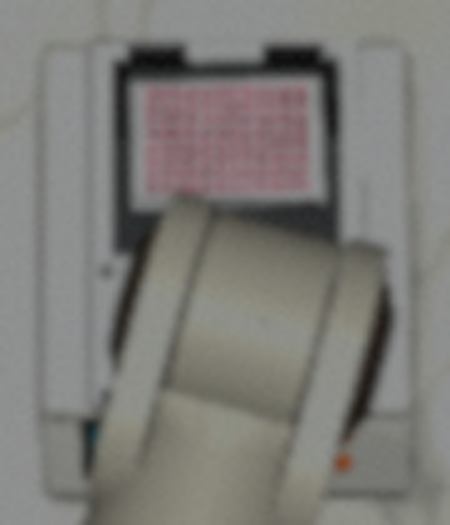

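The side view shows the shut fingertips ending at crop (535,165), which is px ≈ (287,187.5). They stand ahead of the knob at crop (461,153). I'll check the tip height by projection, then push, watching the force.

Run:
```python
from h import *
print(proj("side",sh(-125,-10,131)),proj("side",sh(-125,-10,118)))
up=lambda x,y,z: sh(x,y,z+173)
fr=lambda f:(round(f@ex,2),round(f@ey,2),round(f[2],2))
f0=bot.read_wrist_force()
bot.line_to(up(-110,-10,128),speed=.06)
x=-110
while x<-68.5:
    x+=1.0
    bot.line_to(up(x,-10,128),speed=.03)
    f=bot.read_wrist_force()-f0
    print(x,fr(f),round((bot.read_ee_pos()-O)@ex*1000,2))
    if f@ex<-9: break
print(bot.read_time())
p,d=vision.capture("side"); np.savez("side2.npz",p=p,d=d)
cv2.imwrite("pics/side2.png",cv2.resize(p[150:245,198:306,::-1],None,fx=6,fy=6,interpolation=cv2.INTER_CUBIC))
```

```text
(np.float64(286.6269190401766), np.float64(187.05715546223135)) (np.float64(286.3822443866236), np.float64(189.67558596749137))
-109.0 (np.float64(-0.43), np.float64(0.51), np.float64(-0.54)) -109.04
-108.0 (np.float64(-0.07), np.float64(0.61), np.float64(-0.12)) -108.0
-107.0 (np.float64(-0.17), np.float64(0.61), np.float64(0.32)) -106.95
-106.0 (np.float64(0.08), np.float64(0.22), np.float64(0.24)) -105.95
-105.0 (np.float64(0.5), np.float64(0.74), np.float64(-0.06)) -104.95
-104.0 (np.float64(-0.55), np.float64(0.48), np.float64(0.29)) -104.03
-103.0 (np.float64(-1.69), np.float64(0.76), np.float64(0.89)) -103.0
-102.0 (np.float64(-1.27), np.float64(0.45), np.float64(0.6)) -101.94
-101.0 (np.float64(-1.87), np.float64(0.36), np.float64(1.36)) -100.92
-100.0 (np.float64(-0.88), np.float64(0.41), np.float64(1.34)) -99.92
-99.0 (np.float64(-1.51), np.float64(0.33), np.float64(-0.01)) -98.93
-98.0 (np.float64(-1.47), np.float64(0.62), np.float64(1.5)) -97.93
-97.0 (np.float64(-1.54), np.float64(1.42), np.float64(1.6)) -96.91
-96.0 (np.float64(-1.44), np.float64(0.38), np.float64(1.61)
[... 1175 characters left out ...]
94
-78.0 (np.float64(-1.68), np.float64(1.03), np.float64(-0.04)) -77.93
-77.0 (np.float64(-2.66), np.float64(0.72), np.float64(1.01)) -76.92
-76.0 (np.float64(-1.98), np.float64(1.62), np.float64(-0.53)) -75.93
-75.0 (np.float64(-1.94), np.float64(0.73), np.float64(-0.05)) -74.94
-74.0 (np.float64(-2.0), np.float64(1.02), np.float64(-0.0)) -73.92
-73.0 (np.float64(-2.06), np.float64(1.6), np.float64(1.87)) -72.93
-72.0 (np.float64(-2.14), np.float64(1.65), np.float64(0.89)) -71.93
-71.0 (np.float64(-1.86), np.float64(2.5), np.float64(0.07)) -70.92
-70.0 (np.float64(-5.42), np.float64(1.62), np.float64(1.73)) -70.16
-69.0 (np.float64(-9.85), np.float64(1.38), np.float64(4.81)) -69.65
13.8917
```

View pics/side2.png

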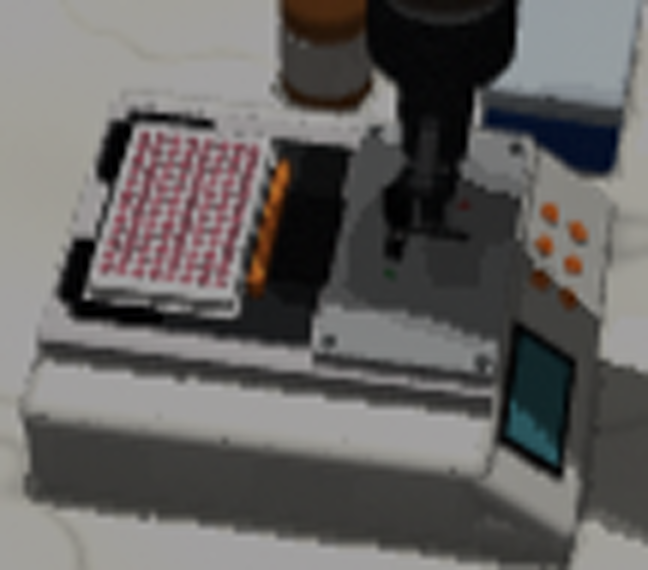

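The jaw is home: contact came at −103.5 and the hard stop at about −70.3, about 33 mm of travel. The side view shows the orange jaw at crop (270,230) against the plate, and the plate at the rear stops. Now I go round to the −y side for the sideways push.

Run:
```python
from h import *
up=lambda x,y,z: sh(x,y,z+173)
fr=lambda f:tuple(float(round(v,2)) for v in(f@ex,f@ey,f[2]))
bot.line_to(up(-90,-10,128),speed=.08)
bot.line_to(up(-90,-55,128),speed=.15)
bot.line_to(up(-51,-50,128),attitude=ori(ex),speed=.06)
f0=bot.read_wrist_force(); print(fr(f0),bot.read_time())
bot.line_to(up(-51,-34,128),speed=.08)
y=-34
while y<-6:
    y+=1.0
    bot.line_to(up(-51,y,128),speed=.03)
    f=bot.read_wrist_force()-f0; print(y,fr(f),round(float((bot.read_ee_pos()-O)@ey*1000),2))
    if f@ey<-6: break
print(bot.read_time())
p,d=vision.capture("side"); np.savez("side3.npz",p=p,d=d)
cv2.imwrite("pics/side3.png",cv2.resize(p[150:245,198:306,::-1],None,fx=6,fy=6,interpolation=cv2.INTER_CUBIC))
```

```text
(-0.69, 0.37, -0.28) 16.5167
-33.0 (0.69, -0.52, 0.58) -33.07
-32.0 (0.86, -0.46, 0.59) -32.05
-31.0 (0.39, -0.1, -0.04) -30.97
-30.0 (0.92, -0.62, 0.89) -29.98
-29.0 (0.55, -1.34, 0.02) -29.0
-28.0 (-0.01, -0.51, -0.14) -27.95
-27.0 (0.82, -1.14, -0.65) -26.94
-26.0 (0.76, -1.01, -0.03) -25.93
-25.0 (0.86, -0.86, 0.88) -24.93
-24.0 (1.31, -1.92, -0.13) -23.93
-23.0 (0.47, -0.13, 0.78) -22.94
-22.0 (0.96, -2.17, -0.12) -21.92
-21.0 (0.75, -1.09, -0.49) -20.92
-20.0 (0.44, -1.38, -0.2) -19.92
-19.0 (0.42, -0.69, 0.1) -18.92
-18.0 (-0.18, -1.12, -0.36) -17.93
-17.0 (0.19, -1.99, -0.34) -16.92
-16.0 (1.1, -1.15, -0.22) -15.92
-15.0 (-0.01, -1.94, 0.91) -14.94
-14.0 (0.75, -1.46, -0.08) -13.94
-13.0 (0.58, -1.29, -0.13) -12.94
-12.0 (0.21, -0.92, 0.5) -11.92
-11.0 (-0.26, -0.86, 1.37) -10.92
-10.0 (-0.69, -2.08, -0.11) -10.02
-9.0 (0.06, -6.02, 0.04) -9.48
23.1167
```

View pics/side3.png

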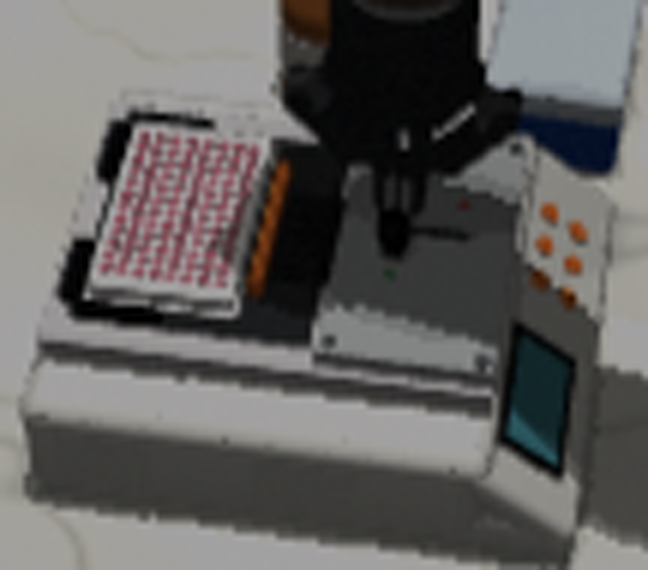

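The knob travelled about 20 mm sideways to a stop, and now stands beside the green dot at crop (393,235). I back off, lift and verify.

Run:
```python
from h import *
up=lambda x,y,z: sh(x,y,z+173)
bot.line_to(up(-51,-35,128),speed=.08)
bot.line_to(up(-51,-40,225),speed=.2)
bot.move_pose(up(-230,-100,260),ori(ex))
print(bot.read_time(),bot.read_wrist_force())
for n in("side","top"):
    p,d=vision.capture(n); np.savez(f"{n}4.npz",p=p,d=d)
    c=p[150:245,198:306] if n=="side" else p[130:235,150:350]
    s=6 if n=="side" else 4
    cv2.imwrite(f"pics/{n}4.png",cv2.resize(c[:,:,::-1],None,fx=s,fy=s,interpolation=cv2.INTER_CUBIC))
for P in [(-51,10,146.5),(-51,10,118.5)]:
    for n in("side","top"): print(n,P,np.round(proj(n,sh(*P)),1))
```

```text
25.0667 [-0.24346956  0.20481171 -0.76286066]
side (-51, 10, 146.5) [263.3 185.7]
top (-51, 10, 146.5) [257.1 189.6]
side (-51, 10, 118.5) [263.2 191.4]
top (-51, 10, 118.5) [257.1 190.8]
```

View pics/side4.png

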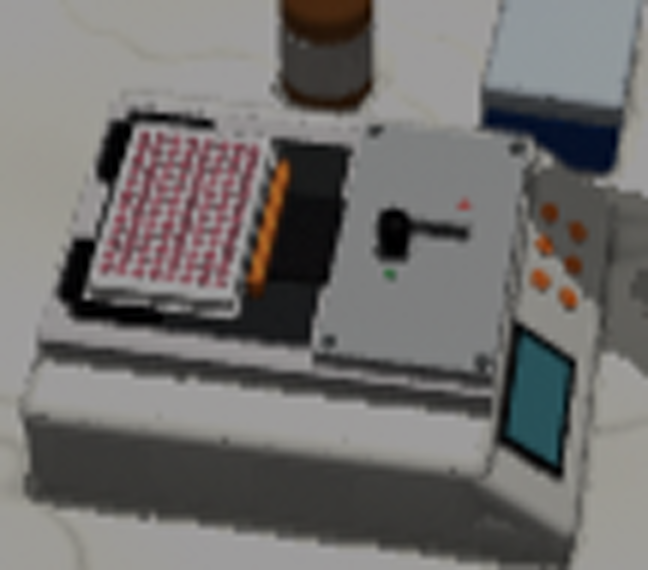

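View pics/top4.png

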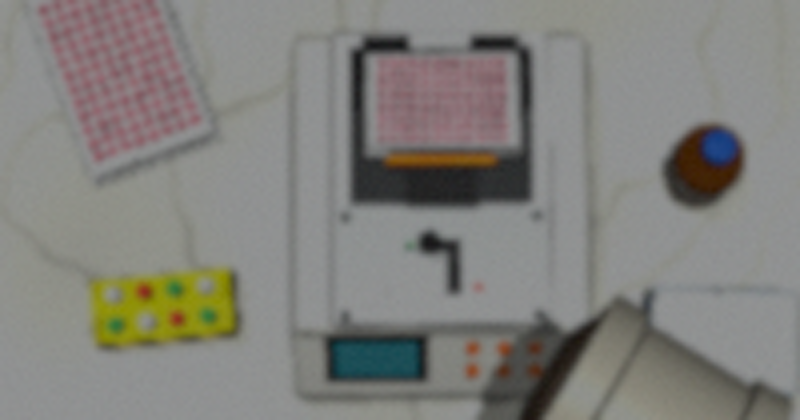

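Both views show the knob at the green-dot end: top px (257.2,190.4), with the locked position predicted at (257.1,~190). The plate is square against the dark stops with the jaw touching it, and the other objects haven't moved.

```bash
python3 -c "
from rig import bot
print(bot.read_wrist_force(),bot.read_time()); bot.sign_off()"
```

```text
[-0.27426109  0.08157022  0.36018675] 25.1667
the job is handed in; nothing more can be done
```

The clamp is locked and the job was handed in at 25.2 s, inside the 40 s limit. I used the shut fingertips as a plain pusher, without gripping the knob.

- **Long leg:** I pushed the knob along the shaker's +x with about 2 N. It travelled about 33 mm to a firm stop, where the force peaked at about 10 N.
- **Short leg:** I went round the knob and pushed it along +y with about 1.5 N. It travelled about 20 mm to its stop, where the force peaked at about 6 N. I then backed off and raised the arm clear.

**Last checks:**
- **Knob:** it stands at the green-dot end of the slot in both views, within about 1 px of the predicted locked position in the top view.
- **Plate:** it is square against the rear stops with the orange jaw touching it.
- **Other objects:** the bottle and tube rack look undisturbed. The tip box is partly hidden by the arm in the last top picture, but looks unmoved in the side view.
- **Robot:** the wrist force was back at noise level, so the arm was touching nothing.

No check failed or disagreed.

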